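# Set and lock the depth stop of a drill stand

### The arm

A 6-joint arm with a two-finger parallel gripper is mounted at the origin on the work surface. World frame = base frame: x ahead of the robot, y to its left, z up, the work surface at z = 0. Lengths are in mm, angles in rad, forces in N, time in s.
With the tool pointing down it reaches from about 400 to 925 mm from the base axis. Payload 12.5 kg.
Tool frame: the origin (TCP) lies on the centre line of the jaws, within the pads' length; the fingertips stand 14 mm ahead of it and the grasp point (between the pads) lies 5 mm behind it; z points along the fingers, y is the direction in which the jaws open and shut (so a half turn about z gives the same grasp; the last joint's range is limited). The gripper opens to 95 mm and grips with 3 to 60 N. Pads are 20 mm wide; open, the fingers measure 119 mm over their backs; the gripper's body (75 mm by 180 mm) begins 59 mm behind the grasp point.
Start: joints at [1.194, 0.491, 1.559, -0, 1.092, -0.106], TCP at [167.171, 602.245, 228.661] pointing down, gripper open.
Joint ranges: [-3.1, 3.1], [-0.84, 2.19], [0.05, 2.79], [-1.13, 4.28], [0.06, 2.93], [-2.69, 2.69]. Speed limits (rad/s): [2.22, 2.22, 2.79, 3.14, 3.14, 3.14].

### API

Orientations are given as [roll, pitch, yaw] about the fixed x, y, z axes, in that order (R = Rz(yaw) Ry(pitch) Rx(roll)).
In Python, from cell import * gives the robot as it stands.
- The arm moves only by the tool play_rows, never from a script. Its argument "moves" is a list of rows, each a list of 7 numbers: the shift along the tool's x, y, z in m, then the turn, a rotation vector about the tool's x, y, z in rad, then the opening in per cent of the stroke, from 0 (shut) to 100 (fully open). In form: [[tx, ty, tz, ax, ay, az, claw], ...]. A call has 1 to 8 rows; each row shifts and turns the pose as measured when the row begins, along the tool's axes as they then stand; what a row does not reach is not made up. A row lasts 1/10 s, in which the tool goes at most 50 mm and 8.59 degrees, less where a joint would pass 70% of its speed; a pose out of reach is approached as far as the arm can. A call is refused whole if a number of a shift passes 0.05 or a number of a turn 0.15, either way. A call with a gripper value outside its range is refused whole. The fingers move at their own pace and stop on an object; the grip force is fixed at half the most. Time passes only in rows, so rows that do not move let the fingers close. It gives the time, the measured TCP pose, the force and the opening at its end, in the units of the state.
- state(): the state, without advancing time (a new reading comes with each control period).
- read_camera(name): name is "scene" or "side" or "wrist"; returns a dict with "img" (420x560x3 uint8, red, green, blue), "fx", "fy", "cx", "cy" (pixels), "R" (3x3) and "t" (3): a world point X has camera coordinates R X + t. Camera axes: x right, y down, z forward; pixel columns grow to the right and rows downward; lengths in mm; the calibration is good to about 2 mm. A picture is of the moment at which its call begins. There is no depth.
- job_done(): hands the job in, once; it reports no verdict.
The state is a dict: "t": time; "joints": joint angles; "qvel": joint speeds; "tau": joint torques, N m; "eef_pos": TCP position; "tcp_rot": TCP orientation; "ft_force": force on the tool from outside, world axes, zero at the start; "moment": the same for the moment, N m; "opening": opening from 0.0 (shut) to 1.0 (fully open).
Only numpy, scipy, OpenCV 4.12 (cv2) and the standard library are available. Lean on these libraries where they do the work, as an engineer would, in place of code of your own. Each camera call takes 0.05 s, during which the arm holds its last target.

### The job

Set the depth stop of the drill stand to the wooden part in the vise: push the stop bar down until its foot rests on top of the part, pressing gently (well under 25 N on the part, and no hard shove on the lever either), and only then swing the clamp lever clockwise over its dead centre to its end stop, to lock the bar there. Leave the bar resting on the part with the clamp tight, let go of everything, and do not disturb the other things on the bench.

Things in the scene. Friction and masses are not known exactly. Their poses are not given: they have to be found in the camera images.
- drill_stand: grey cast drill stand fixed to the bench, no drill fitted: a base plate 200 x 260 x 18 mm, a steel column (32 mm thick, 268 mm high) at 115 mm to the +y side of the origin, and a bracket that reaches from the column to the stop bar, its underside 150 mm and its top 185 mm over the bench. Origin: on the bench, straight below the axis of the stop bar. x and y level, z up; it may be turned by up to about 0.4 rad
- depth_stop: upright square steel bar (12 mm) sliding in the bracket's end, with a springy rubber foot (24 mm diameter, yields about 0.1 mm per N) and a black round head (34 mm diameter, 20 mm high). Origin: centre of the foot's underside. Slides down 82 mm at most. Clamp open: it stays at any height by friction, slow pushing down takes about 3 N, lifting 9 N. Clamp locked: 15 to 20 N
- stop_head (a point): centre of the flat top of the stop bar's head, 157 mm above the foot's underside, 34 mm diameter; at the start about 0.28 to 0.30 m over the bench, with free space above
- clamp_lever (a joint): angle in rad about an upright pivot: 0 = open (lever points to the stand's -y), grows clockwise seen from above, end stop at 1.55 (to the stand's -x); starts at 0 to 0.35. Cam clamp: loose (1 to 2 N at the post) to about 1.0, then the cam bites on the bar (8 to 20 N at the post) until dead centre at 1.35; then it eases to the end stop. Locked well past dead centre; it may creep back if left short of it
- lever_post (a point): middle of the upright black post at the end of the clamp lever: 16 mm diameter, 50 mm high, from 190 to 240 mm over the bench, 75 mm from the pivot. The bar between pivot and post lies 190 to 200 mm over the bench
- lever_pivot (a point): point on the lever's upright pivot axis, at the height of the post's middle (215 mm over the bench); 30 mm to the stand's -y side of the bar axis
- vise: small steel vise fixed on the stand's base under the stop, 110 x 70 mm, jaws 45 mm high; origin at the centre of its underside, 18 mm over the bench. Its jaws hold the wooden part, a block with a flat top of 38 x 64 mm, centred on the vise. How far the block stands out of the jaws differs each time, 12 to 33 mm (top 75 to 96 mm over the bench), and is not reported: find it by touch
- bit_box: bystander: small grey box 34 x 62 x 20 mm on the stand's base; origin under its centre
- tape_measure: bystander: black tape measure 66 x 36 x 62 mm in front of the stand; origin under its centre
- screw_jar: bystander: jar with white cap, 60 mm diameter, 85 mm high, beside the stand below the lever; origin under its centre
- screwdriver: bystander: screwdriver lying on the bench
- wrench: bystander: wrench lying on the bench
- oil_can: bystander: white can 66 mm diameter, 110 mm high; origin under its centre
- hinge_carton: bystander: cardboard carton 100 x 70 x 45 mm; origin under its centre

How it is judged (in metres and radians):
On the way, in this order (a step that is already met when the one before it is completed fails the run):
1. the stop's foot rests on the part (more than 1 N) while the clamp is still open (below 0.7 rad) (contact force between vise and depth_stop above 1 N and value of joint clamp_lever below 0.7 rad), for 0.2 s.
2. the clamp lever is swung tight (above 1.4 rad) with the stop still on the part (value of joint clamp_lever above 1.4 rad and contact force between vise and depth_stop above 0.3 N), for 0.2 s.
At the end, for the whole second after the job is handed in: the stop's foot rests on the wooden part (contact force above 0.3 N), the clamp lever is beyond 1.4 rad, both at rest, and the robot touches nothing (all of step 2 and linear speed of depth_stop below 0.01 m/s and velocity of joint clamp_lever between -0.05 and 0.05 rad/s).
It fails at once if the stop is pressed on the part with more than 25 N (contact force between vise and depth_stop above 25 N).
It fails at once if the lever is shoved with more than 40 N (contact force between the arm and clamp_lever above 40 N).
It fails at once if a bystander is moved by more than 20 mm (distance of any of bit_box, tape_measure, screw_jar, screwdriver, wrench, oil_can, hinge_carton from where it was at the start of the episode above 0.02 m).
It also fails if it takes over 58 s, if anything falls off the work surface, if the arm or the gripper's body presses on something with over 40 N, if the wrist force passes 120 N, or if a joint passes its speed limit or range.

## Working session

There is one attempt and no reset: what is moved stays moved. The work goes in short steps, Python scripts to look and compute and a tool call to move; the robot and the scene stay as the last step left them, time stands still between calls to the robot, and variables do not carry over. Pictures are saved under pics/ and viewed, and the job is handed in when it is done.

Besides the shell and the picture viewer there is one more tool, called after "Call:" as a command line: name --pt "numbers of a row" for each row, then --argument value for the rest. play_rows: Moves the arm, as the interface text tells. Its arguments: {"type":"object","properties":{"moves":{"type":"array"}},"required":["moves"]}

```bash
mkdir -p pics; ls
python3 - <<'E'
from cell import *
import cv2
s=state();print({k:s[k] for k in ('t','eef_pos','tcp_rot','ft_force','opening')})
for n in ('scene','side','wrist'):
    c=read_camera(n);cv2.imwrite(f'pics/{n}0.png',cv2.cvtColor(c['img'],cv2.COLOR_RGB2BGR))
    print(n,c['fx'],c['cx'],c['cy'],c['R'],c['t'])
E
```

```text
pics
{'t': 0.0, 'eef_pos': array([167.05276276, 602.02397757, 228.03252501]), 'tcp_rot': array([-3.14043806e+00, -1.13856757e-04,  2.87084283e+00]), 'ft_force': array([-0.58450767, -1.54059791, -0.39167786]), 'opening': 1.0010967286063444}
scene 485.3958016323594 279.9434462711674 201.7347227752346 [[-0.81473902  0.57963712 -0.01487054]
 [ 0.50487614  0.69657633 -0.50978574]
 [-0.28513227 -0.42285011 -0.86017287]] [ 448.82802211 -177.68777707 1786.13315289]
side 489.5042213331318 290.20541817990903 210.89764775807322 [[-0.99309252 -0.11697147  0.00921549]
 [-0.08734302  0.68452687 -0.72373625]
 [ 0.07834824 -0.71954197 -0.69001515]] [ 552.83678024  190.08049625 1240.62555531]
wrist 378.7773019696311 281.24437125635416 209.68073999764866 [[ 0.26687498  0.96373034 -0.00125753]
 [ 0.93278163 -0.25797623  0.25172742]
 [ 0.24227294 -0.06835275 -0.96779736]] [-624.53020324  -29.33193755  390.84692537]
```

View pics/scene0.png

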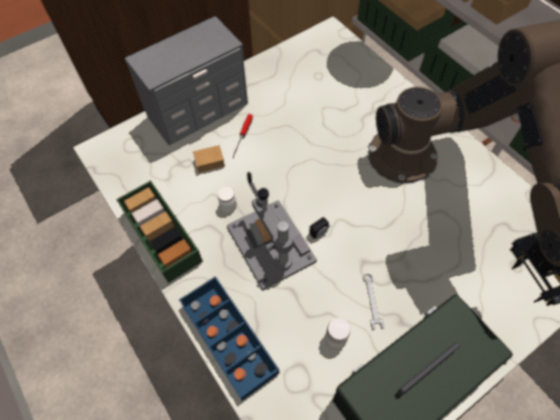

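View pics/side0.png

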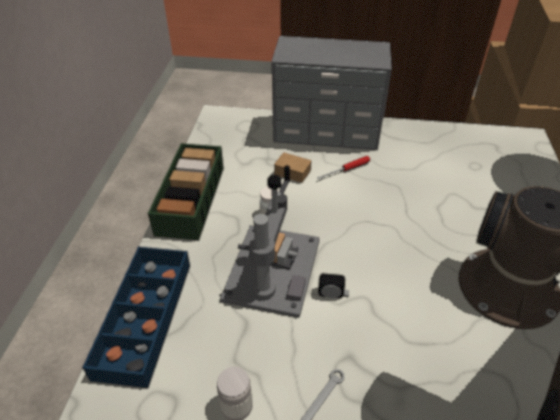

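View pics/wrist0.png

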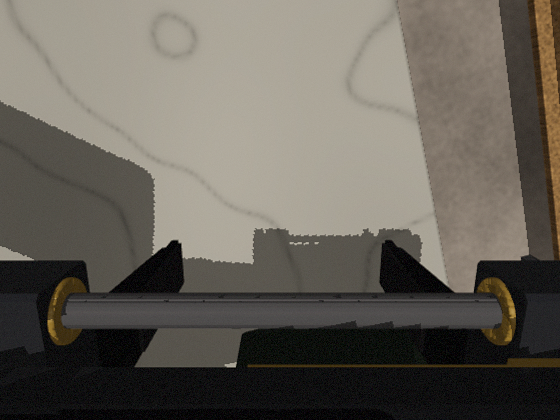

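Run:
```python
import cv2
a=cv2.imread('pics/scene0.png')[160:300,190:350];cv2.imwrite('pics/sc_c.png',cv2.resize(a,None,fx=4.2,fy=4.2,interpolation=cv2.INTER_CUBIC)[:600])
a=cv2.imread('pics/side0.png')[145:320,210:350];cv2.imwrite('pics/si_c.png',cv2.resize(a,None,fx=3.4,fy=3.4,interpolation=cv2.INTER_CUBIC)[:600])
```

```text
(no output)
```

View pics/sc_c.png

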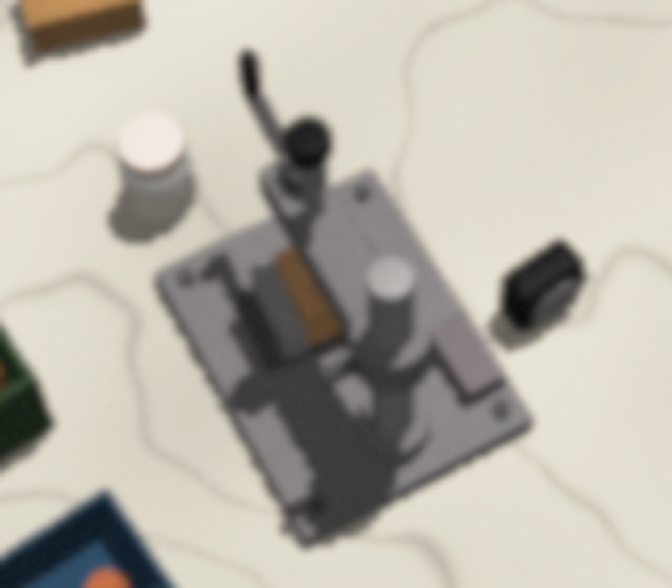

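View pics/si_c.png

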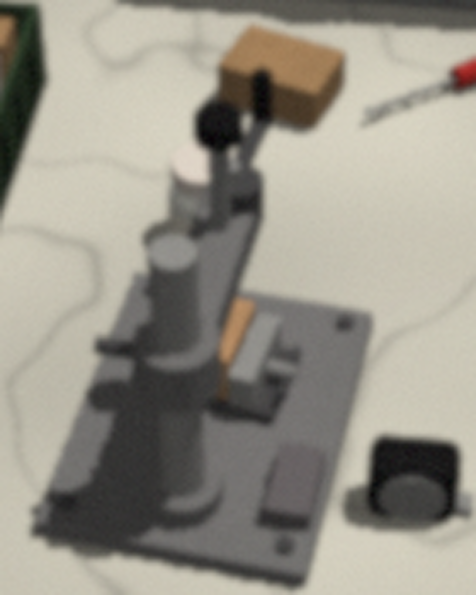

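```bash
cat > h.py <<'E'
from cell import *
import numpy as np, cv2
def tri(obs):
    A=np.zeros((3,3));b=np.zeros(3)
    for c,u,v in obs:
        R=np.array(c['R']);t=np.array(c['t'])
        o=-R.T@t; d=R.T@np.array([(u-c['cx'])/c['fx'],(v-c['cy'])/c['fy'],1]); d/=np.linalg.norm(d)
        P=np.eye(3)-np.outer(d,d);A+=P;b+=P@o
    X=np.linalg.solve(A,b)
    return X,[np.round(np.array(proj(c,X))-[u,v],1) for c,u,v in obs]
def proj(c,X):
    p=np.array(c['R'])@X+np.array(c['t']);return c['fx']*p[0]/p[2]+c['cx'],c['fy']*p[1]/p[2]+c['cy']
def plane(c,u,v,z):
    R=np.array(c['R']);t=np.array(c['t']);o=-R.T@t; d=R.T@np.array([(u-c['cx'])/c['fx'],(v-c['cy'])/c['fy'],1])
    return o+d*(z-o[2])/d[2]
E
python3 - <<'E'
from h import *
a=read_camera('scene');b=read_camera('side')
S=lambda x,y:(a,190+x/4.2,160+y/4.2)
D=lambda x,y:(b,210+x/3.4,145+y/3.4)
for n,p,q in [('head mid',(307,142),(218,126)),('post mid',(250,73),(262,95)),('coltop',(390,277),(173,250)),('jarcap',(152,142),(190,163))]:
    print(n,*tri([S(*p),D(*q)]))
for n,p in [('c1',(160,277)),('c2',(367,172)),('c3',(532,425)),('c4',(305,540))]: print(n,plane(*S(*p),18))
for n,p in [('s1',(370,315)),('s2',(300,578)),('s3',(38,530))]: print(n,plane(*D(*p),18))
E
```

```text
head mid [596.93257588 -11.67416644 270.2758712 ] [array([-0. ,  0.2]), array([ 0.2, -0.1])]
post mid [ 579.90153943 -114.17934226  215.46840593] [array([-0. ,  0.1]), array([ 0., -0.])]
coltop [609.3055392  102.79413928 264.07085978] [array([ 0., -0.]), array([-0.,  0.])]
jarcap [ 642.82309261 -175.29804425   91.75958164] [array([-0.3,  1.2]), array([ 1.1, -1. ])]
c1 [ 684.08710872 -111.33869109   18.        ]
c2 [494.49265735 -94.00879896  18.        ]
c3 [522.2045437  162.83707212  18.        ]
c4 [714.64371875 137.74585508  18.        ]
s1 [489.07486901 -89.97154177  18.        ]
s2 [518.43319788 164.84686276  18.        ]
s3 [706.63158545 147.67680749  18.        ]
```

Call:
play_rows --pt "0 0 -0.04 0 0 -0.13 0" --pt "0 0 -0.04 0 0 -0.14 0" --pt "0 0 -0.04 0 0 0 0" --pt "0 0 -0.02 0 0 0 0"

```text
t: 0.65
eef_pos: [166.9, 601.3, 369.1]
tcp_rot: [-3.133, -0.003, -3.131]
ft_force: [-0.0, 0.2, -0.6]
opening: 0.722
```

```bash
cat > st.py <<'E'
from h import *
s=state();print(round(s['t'],2),np.round(s['eef_pos'],1),np.round(s['tcp_rot'],4),np.round(s['ft_force'],2),round(s['opening'],2),np.round(s['joints'],2))
E
python3 st.py; python3 -c "
from h import *
c=read_camera('wrist');print(-np.array(c['R']).T@c['t'])"
```

```text
0.65 [166.9 601.3 369.1] [-3.133  -0.0035 -3.1311] [-0.05  0.18 -0.61] 0.72 [ 1.19  0.39  1.35 -0.    1.41 -0.39]
[ 97.00358221 601.86336295 526.02636673]
```

Call:
play_rows --pt "-0.03 -0.039 0 0 0 0 0" --pt "-0.03 -0.039 0 0 0 0 0" --pt "-0.03 -0.039 0 0 0 0 0" --pt "-0.03 -0.039 0 0 0 0 0" --pt "-0.03 -0.039 0 0 0 0 0" --pt "-0.03 -0.039 0 0 0 0 0" --pt "-0.03 -0.039 0 0 0 0 0" --pt "-0.03 -0.039 0 0 0 0 0"

```text
t: 1.5
eef_pos: [411.7, 288.4, 369.7]
tcp_rot: [-3.136, -0.003, -3.122]
ft_force: [0.0, 0.1, -0.2]
opening: 0.028
```

Call:
play_rows --pt "-0.031 -0.041 0 0 0 0.01 0" --pt "-0.031 -0.041 0 0 0 0.01 0" --pt "-0.031 -0.041 0 0 0 0 0" --pt "-0.031 -0.041 0 0 0 0 0" --pt "-0.031 -0.041 0 0 0 0 0" --pt "-0.031 -0.041 0 0 0 0 0" --pt "-0.031 -0.041 0 0 0 0 0" --pt "-0.031 -0.041 0 0 0 0 0"

```text
t: 2.3
eef_pos: [650.6, -32.6, 367.4]
tcp_rot: [-3.137, -0.006, 3.139]
ft_force: [-0.3, 0.3, 0.5]
opening: 0.005
```

```bash
python3 st.py
python3 - <<'E'
from h import *
c=read_camera('wrist');cv2.imwrite('pics/w1.png',c['img'][...,::-1])
import pickle;pickle.dump(c,open('w1.pkl','wb'))
E
```

```text
2.3 [650.6 -32.6 367.4] [-3.1368 -0.0056  3.1387] [-0.34  0.35  0.47] 0.0 [-0.15  0.44  1.28 -0.01  1.43 -1.72]
```

View pics/w1.png

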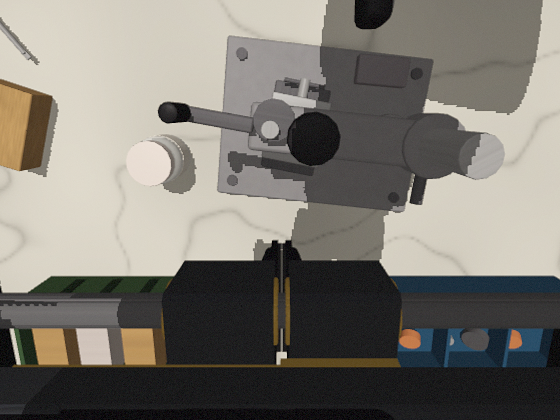

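Run:
```python
import cv2
a=cv2.imread('pics/w1.png')[80:190,150:350];cv2.imwrite('pics/w1c.png',cv2.resize(a,None,fx=4,fy=4,interpolation=cv2.INTER_CUBIC))
```

```text
(no output)
```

View pics/w1c.png

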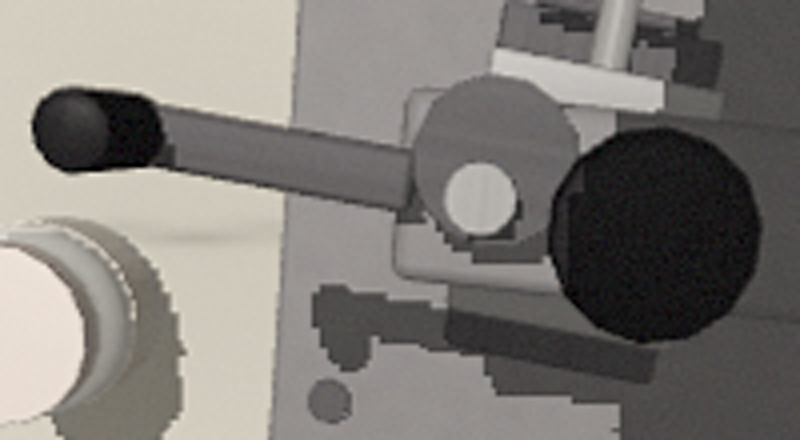

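Run:
```python
from h import *
import pickle
c=pickle.load(open('w1.pkl','rb'))
a=read_camera('scene');b=read_camera('side')
print('post240',plane(c,168,112,240)); print('head',plane(c,315,138.3,281))
print('pivot200-215',plane(c,270.3,130,205),plane(c,270.3,130,215))
S=lambda x,y:(a,190+x/4.2,160+y/4.2)
D=lambda x,y:(b,210+x/3.4,145+y/3.4)
print(tri([(c,315,138.3),S(308,136),D(218,120)]))
print(tri([(c,168,112),S(249,55),D(262,74)]))
```

```text
post240 [ 579.90426697 -115.62524767  240.        ]
head [596.39346882 -11.5896044  281.        ]
pivot200-215 [594.34811026 -42.37908533 205.        ] [593.93298276 -42.04409763 215.        ]
(array([596.39534076, -11.21656455, 276.64626855]), [array([ 0. , -0.4]), array([-0.1,  0.4]), array([ 0.3, -0.4])])
(array([ 579.29975171, -116.47996842,  234.20655624]), [array([ 1.1, -0.8]), array([-0.5,  0.3]), array([ 0.4, -0.3])])
```

Call:
play_rows --pt "0.027 0.011 0.01 0 0 0 0" --pt "0.027 0.01 0.02 0 0 0 0" --pt "0 0 0.02 0 0 0 0" --pt "0 0 0.005 0 0 0 0"

```text
t: 2.85
eef_pos: [592.2, -8.5, 309.1]
tcp_rot: [-3.138, -0.008, 3.137]
ft_force: [0.2, 0.5, -0.4]
opening: 0.006
```

```bash
python3 st.py
```

```text
2.85 [592.2  -8.5 309.1] [-3.1379 -0.0077  3.1367] [ 0.24  0.53 -0.42] 0.01 [-0.12  0.38  1.53 -0.    1.24 -1.69]
```

Call:
play_rows --pt "-0.004 -0.003 0.004 0 0 0 0" --pt "0 0 0.003 0 0 0 0" --pt "0 0 0.003 0 0 0 0" --pt "0 0 0.003 0 0 0 0"

```text
t: 3.25
eef_pos: [597.0, -10.4, 297.3]
tcp_rot: [-3.138, -0.005, 3.138]
ft_force: [-3.8, 0.4, 4.4]
opening: 0.001
```

```bash
python3 st.py
```

```text
3.25 [597.  -10.4 297.3] [-3.1378 -0.0054  3.1384] [-3.85  0.43  4.4 ] 0.0 [-0.13  0.39  1.53 -0.    1.22 -1.69]
```

Call:
play_rows --pt "0 0 0.004 0 0 0 0" --pt "0 0 0.004 0 0 0 0" --pt "0 0 0.004 0 0 0 0" --pt "0 0 0.004 0 0 0 0"

```text
t: 3.65
eef_pos: [596.9, -10.4, 282.9]
tcp_rot: [-3.138, -0.004, 3.138]
ft_force: [-2.2, 1.2, 5.2]
opening: 0.004
```

```bash
python3 st.py
```

```text
3.65 [596.9 -10.4 282.9] [-3.138  -0.0037  3.138 ] [-2.18  1.2   5.24] 0.0 [-0.13  0.4   1.56 -0.    1.19 -1.69]
```

Call:
play_rows --pt "0 0 0.003 0 0 0 0" --pt "0 0 0.003 0 0 0 0" --pt "0 0 0.003 0 0 0 0" --pt "0 0 0.002 0 0 0 0"

```text
t: 4.05
eef_pos: [597.0, -10.4, 272.2]
tcp_rot: [-3.138, -0.003, 3.138]
ft_force: [-2.1, -0.3, 4.2]
opening: 0.008
```

Call:
play_rows --pt "0 0 0.0015 0 0 0 0" --pt "0 0 0.0015 0 0 0 0"

```text
t: 4.25
eef_pos: [596.9, -10.4, 268.8]
tcp_rot: [-3.138, -0.003, 3.138]
ft_force: [-2.5, 0.9, 4.2]
opening: 0.003
```

Call:
play_rows --pt "0 0 0.001 0 0 0 0" --pt "0 0 0.0005 0 0 0 0"

```text
t: 4.45
eef_pos: [596.9, -10.4, 266.9]
tcp_rot: [-3.138, -0.003, 3.138]
ft_force: [-1.1, 1.3, 3.5]
opening: 0.007
```

Call:
play_rows --pt "0 0 0.0005 0 0 0 0" --pt "0 0 0.0005 0 0 0 0"

```text
t: 4.65
eef_pos: [596.9, -10.4, 265.8]
tcp_rot: [-3.138, -0.003, 3.138]
ft_force: [-1.7, 0.8, 4.0]
opening: 0.004
```

Call:
play_rows --pt "0 0 0.0007 0 0 0 0" --pt "0 0 0.0005 0 0 0 0"

```text
t: 4.85
eef_pos: [596.9, -10.4, 264.5]
tcp_rot: [-3.138, -0.003, 3.138]
ft_force: [-2.0, 1.2, 3.7]
opening: 0.0
```

Call:
play_rows --pt "0 0 0.0007 0 0 0 0" --pt "0 0 0.0007 0 0 0 0"

```text
t: 5.05
eef_pos: [596.9, -10.4, 263.0]
tcp_rot: [-3.138, -0.003, 3.138]
ft_force: [-2.1, 1.3, 2.6]
opening: 0.007
```

Call:
play_rows --pt "0 0 0.0007 0 0 0 0" --pt "0 0 0.0007 0 0 0 0"

```text
t: 5.25
eef_pos: [596.9, -10.4, 261.5]
tcp_rot: [-3.138, -0.003, 3.138]
ft_force: [-2.3, 1.2, 4.2]
opening: 0.006
```

Call:
play_rows --pt "0 0 0.0001 0 0 0 0"

```text
t: 5.35
eef_pos: [596.9, -10.4, 261.3]
tcp_rot: [-3.138, -0.003, 3.138]
ft_force: [-2.9, 0.6, 4.0]
opening: 0.004
```

Call:
play_rows --pt "0 0 0.0007 0 0 0 0" --pt "0 0 0.0007 0 0 0 0"

```text
t: 5.55
eef_pos: [596.9, -10.4, 259.9]
tcp_rot: [-3.138, -0.003, 3.138]
ft_force: [-1.1, 0.6, 4.1]
opening: -0.0
```

Call:
play_rows --pt "0 0 0.0007 0 0 0 0"

```text
t: 5.65
eef_pos: [596.9, -10.4, 259.1]
tcp_rot: [-3.138, -0.003, 3.138]
ft_force: [-2.3, 1.2, 4.4]
opening: 0.005
```

Call:
play_rows --pt "0 0 0.0007 0 0 0 0"

```text
t: 5.75
eef_pos: [596.9, -10.4, 258.4]
tcp_rot: [-3.138, -0.003, 3.138]
ft_force: [-2.1, 1.8, 4.3]
opening: 0.001
```

Call:
play_rows --pt "0 0 0.0007 0 0 0 0"

```text
t: 5.85
eef_pos: [597.0, -10.4, 257.6]
tcp_rot: [-3.138, -0.003, 3.138]
ft_force: [-1.8, 0.9, 4.5]
opening: 0.013
```

Call:
play_rows --pt "0 0 0.0006 0 0 0 0" --pt "0 0 0.0006 0 0 0 0"

```text
t: 6.05
eef_pos: [596.9, -10.4, 256.3]
tcp_rot: [-3.138, -0.003, 3.138]
ft_force: [-2.2, 0.2, 2.5]
opening: 0.003
```

Call:
play_rows --pt "0 0 0.0006 0 0 0 0"

```text
t: 6.15
eef_pos: [596.9, -10.4, 255.6]
tcp_rot: [-3.138, -0.003, 3.138]
ft_force: [-2.0, 1.3, 2.9]
opening: 0.009
```

Call:
play_rows --pt "0 0 0.0006 0 0 0 0"

```text
t: 6.25
eef_pos: [596.9, -10.4, 255.0]
tcp_rot: [-3.138, -0.003, 3.138]
ft_force: [-2.3, 0.9, 3.5]
opening: 0.002
```

Call:
play_rows --pt "0 0 0.0006 0 0 0 0"

```text
t: 6.35
eef_pos: [596.9, -10.4, 254.3]
tcp_rot: [-3.138, -0.003, 3.138]
ft_force: [-1.6, 1.0, 3.3]
opening: 0.006
```

Call:
play_rows --pt "0 0 0.0006 0 0 0 0"

```text
t: 6.45
eef_pos: [596.9, -10.4, 253.6]
tcp_rot: [-3.138, -0.003, 3.138]
ft_force: [-1.1, 0.8, 4.6]
opening: 0.005
```

Call:
play_rows --pt "0 0 0.0006 0 0 0 0"

```text
t: 6.55
eef_pos: [596.9, -10.4, 253.0]
tcp_rot: [-3.138, -0.003, 3.138]
ft_force: [-1.1, 1.3, 3.0]
opening: 0.0
```

Call:
play_rows --pt "0 0 0.0006 0 0 0 0"

```text
t: 6.65
eef_pos: [596.9, -10.4, 252.3]
tcp_rot: [-3.138, -0.003, 3.138]
ft_force: [-2.6, 0.8, 3.3]
opening: 0.002
```

Call:
play_rows --pt "0 0 0.0006 0 0 0 0"

```text
t: 6.75
eef_pos: [596.9, -10.4, 251.7]
tcp_rot: [-3.138, -0.003, 3.138]
ft_force: [-1.3, 1.2, 4.3]
opening: 0.003
```

Call:
play_rows --pt "0 0 0.0006 0 0 0 0"

```text
t: 6.85
eef_pos: [597.0, -10.4, 251.0]
tcp_rot: [-3.138, -0.003, 3.138]
ft_force: [-1.3, 0.9, 3.7]
opening: 0.002
```

Call:
play_rows --pt "0 0 0.0006 0 0 0 0"

```text
t: 6.95
eef_pos: [596.9, -10.4, 250.4]
tcp_rot: [-3.138, -0.003, 3.138]
ft_force: [-1.8, 0.6, 2.9]
opening: 0.003
```

Call:
play_rows --pt "0 0 0.0006 0 0 0 0"

```text
t: 7.05
eef_pos: [596.9, -10.4, 249.7]
tcp_rot: [-3.138, -0.003, 3.138]
ft_force: [-1.6, 1.1, 3.1]
opening: 0.007
```

Call:
play_rows --pt "0 0 0.0006 0 0 0 0"

```text
t: 7.15
eef_pos: [596.9, -10.4, 249.1]
tcp_rot: [-3.138, -0.003, 3.138]
ft_force: [-1.9, 1.4, 3.9]
opening: 0.005
```

Call:
play_rows --pt "0 0 0.0006 0 0 0 0"

```text
t: 7.25
eef_pos: [596.9, -10.4, 248.4]
tcp_rot: [-3.138, -0.003, 3.138]
ft_force: [-1.9, 1.2, 4.2]
opening: 0.005
```

Call:
play_rows --pt "0 0 0.0006 0 0 0 0"

```text
t: 7.35
eef_pos: [596.9, -10.4, 247.7]
tcp_rot: [-3.138, -0.003, 3.138]
ft_force: [-2.6, 0.9, 4.2]
opening: 0.005
```

Run:
```python
from h import *
for n,(y,x) in {'side':(150,210),'scene':(150,190)}.items():
    c=read_camera(n)['img'][y:y+130,x:x+160,::-1]
    cv2.imwrite(f'pics/{n}2.png',cv2.resize(c,None,fx=4,fy=4,interpolation=cv2.INTER_CUBIC))
```

```text
(no output)
```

View pics/side2.png

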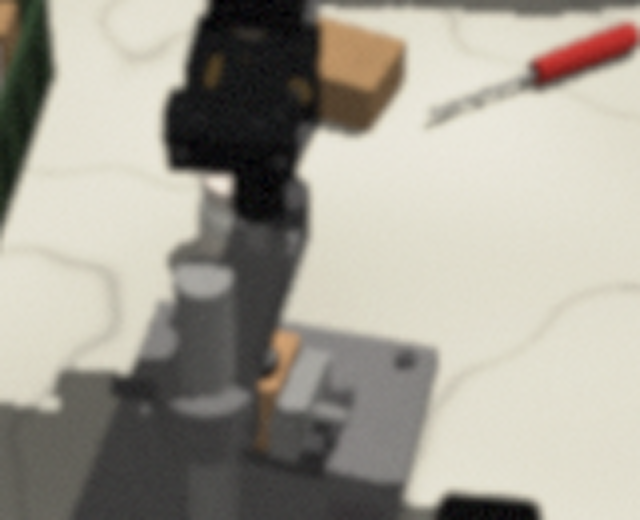

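View pics/scene2.png

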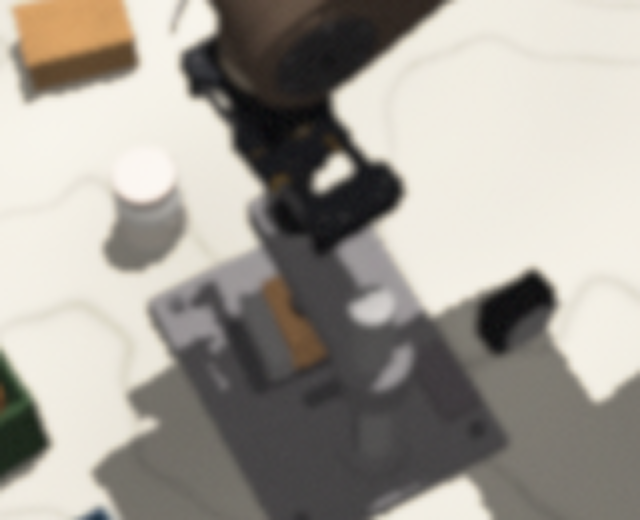

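Call:
play_rows --pt "0 0 0.0006 0 0 0 0"

```text
t: 7.55
eef_pos: [596.9, -10.4, 247.1]
tcp_rot: [-3.138, -0.003, 3.138]
ft_force: [-2.4, 1.1, 3.4]
opening: 0.002
```

Call:
play_rows --pt "0 0 0.0006 0 0 0 0"

```text
t: 7.65
eef_pos: [597.0, -10.4, 246.6]
tcp_rot: [-3.138, -0.003, 3.138]
ft_force: [-3.4, 1.2, 7.1]
opening: 0.005
```

Call:
play_rows --pt "0 0 0.0005 0 0 0 0"

```text
t: 7.75
eef_pos: [597.0, -10.4, 246.6]
tcp_rot: [-3.138, -0.003, 3.138]
ft_force: [-4.4, 1.8, 8.6]
opening: 0.009
```

Call:
play_rows --pt "0 0 0.0008 0 0 0 0"

```text
t: 7.85
eef_pos: [597.0, -10.4, 246.5]
tcp_rot: [-3.138, -0.002, 3.138]
ft_force: [-4.3, 1.1, 11.7]
opening: 0.004
```

Call:
play_rows --pt "0 0 0.0006 0 0 0 0"

```text
t: 7.95
eef_pos: [596.9, -10.4, 246.4]
tcp_rot: [-3.138, -0.001, 3.138]
ft_force: [-3.4, 1.1, 8.2]
opening: 0.005
```

Call:
play_rows --pt "0 0 0.001 0 0 0 0" --pt "0 0 0.001 0 0 0 0"

```text
t: 8.15
eef_pos: [597.0, -10.4, 246.3]
tcp_rot: [-3.138, 0.0, 3.138]
ft_force: [-5.0, 0.9, 13.1]
opening: 0.005
```

```bash
python3 st.py
```

```text
8.15 [597.  -10.4 246.3] [-3.1378e+00  3.0000e-04  3.1378e+00] [-5.02  0.88 13.08] 0.0 [-0.13  0.43  1.61 -0.    1.1  -1.69]
```

Call:
play_rows --pt "0 0 -0.005 0 0 0 0" --pt "0 0 -0.02 0 0 0 0" --pt "0 0 -0.03 0 0 0 0" --pt "-0.008 -0.025 0 0 0 0.05 0" --pt "-0.008 -0.03 0 0 0 0.07 0" --pt "-0.008 -0.03 0 0 0 0.07 0"

```text
t: 8.75
eef_pos: [616.6, -96.2, 304.1]
tcp_rot: [-3.137, 0.003, 2.947]
ft_force: [0.2, -0.2, 0.9]
opening: 0.002
```

```bash
cat > lev.py <<'E'
from h import *
import sys
from scipy.spatial.transform import Rotation as Ro
PIV=np.array([594.,-42.]);PSI=-0.11
def pose(th,d,z):
    c,s=np.cos(PSI),np.sin(PSI);M=np.array([[c,-s],[s,c]])
    r=M@[-np.sin(th),-np.cos(th)];t=M@[-np.cos(th),np.sin(th)]
    xy=PIV+75*r-d*t
    X=np.array([t[0],t[1],0]);Z=np.array([0,0,-1.]);Y=np.cross(Z,X)
    return np.array([*xy,z]),np.stack([X,Y,Z],1)
s=state();p=np.array(s['eef_pos']);R=Ro.from_euler('xyz',s['tcp_rot']).as_matrix()
print(np.round(p,1),'F',np.round(s['ft_force'],1),'Ftool',np.round(R.T@s['ft_force'],1))
for a in sys.argv[1:]:
    th,d,z=map(float,a.split(','))
    q,Q=pose(th,d,z)
    print(a,'tgt',np.round(q,1),'shift',np.round(R.T@(q-p),1),'rot',np.round(Ro.from_matrix(R.T@Q).as_rotvec(),3))
E
python3 lev.py 0.08,28,222
python3 - <<'E'
from h import *
c=read_camera('wrist');cv2.imwrite('pics/w3.png',c['img'][...,::-1])
E
```

```text
[616.6 -96.2 304.1] F [ 0.2 -0.2  0.9] Ftool [-0.2 -0.2 -0.9]
0.08,28,222 tgt [ 607.3 -120.9  222. ] shift [  4.5 -25.7  82.2] rot [-0.004  0.003 -0.004]
```

View pics/w3.png

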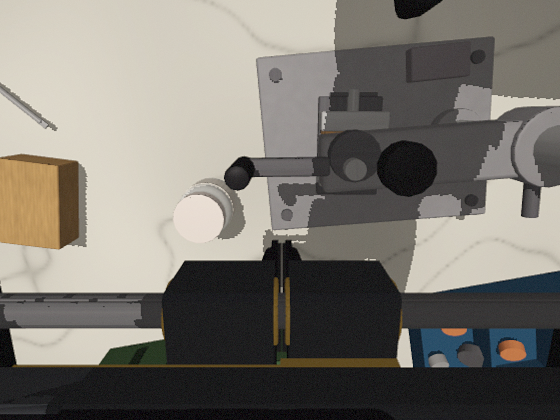

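Call:
play_rows --pt "0.001 -0.026 0.01 0 0 0 0" --pt "0 0 0.025 0 0 0 0" --pt "0 0 0.03 0 0 0 0" --pt "0 0 0.015 0 0 0 0"

```text
t: 9.2
eef_pos: [612.2, -130.4, 222.9]
tcp_rot: [-3.135, 0.009, 2.937]
ft_force: [-0.4, 0.5, -0.5]
opening: 0.006
```

```bash
python3 lev.py 0.08,18,222
python3 - <<'E'
from h import *
c=read_camera('wrist');cv2.imwrite('pics/w4.png',c['img'][...,::-1])
E
```

```text
[ 612.2 -130.4  222.9] F [-0.4  0.5 -0.5] Ftool [0.5 0.4 0.5]
0.08,18,222 tgt [ 597.5 -119.   222. ] shift [16.7  8.1  0.7] rot [-0.007  0.009 -0.014]
```

View pics/w4.png

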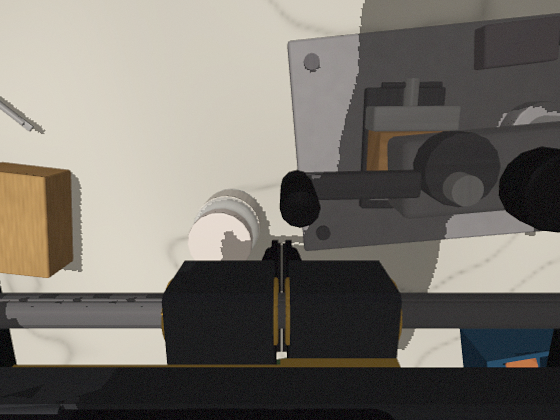

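Call:
play_rows --pt "0.006 0.008 0 0 0.009 -0.01 0" --pt "0.005 0 0 0 0 0 0" --pt "0.004 0 0 0 0 0 0"

```text
t: 9.55
eef_pos: [598.5, -118.4, 221.8]
tcp_rot: [-3.135, -0.003, 2.949]
ft_force: [0.8, -1.0, -1.6]
opening: 0.005
```

```bash
python3 lev.py 0.08,18,222 0.2,18,222
```

```text
[ 598.5 -118.4  221.8] F [ 0.8 -1.  -1.6] Ftool [-1.  -0.9  1.6]
0.08,18,222 tgt [ 597.5 -119.   222. ] shift [ 0.9 -0.8 -0.2] rot [-0.007 -0.003 -0.003]
0.2,18,222 tgt [ 588.3 -118.9  222. ] shift [10.  -2.4 -0.2] rot [-0.007 -0.003  0.117]
```

Call:
play_rows --pt "0.004 -0.001 0 0 0 0.05 0" --pt "0.004 -0.001 0 0 0 0.05 0" --pt "0.004 -0.001 0 0 0 0.05 0" --pt "0.004 -0.001 0 0 0 0.05 0" --pt "0.004 -0.001 0 0 0 0.05 0"

```text
t: 10.05
eef_pos: [578.2, -116.8, 227.0]
tcp_rot: [-3.135, 0.009, 2.692]
ft_force: [2.3, -1.1, -1.0]
opening: 0.005
```

```bash
python3 lev.py 0.3,18,222 0.35,18,222 0.4,18,222; python3 st.py
```

```text
[ 578.2 -116.8  227. ] F [ 2.3 -1.1 -1. ] Ftool [-2.6  0.1  1. ]
0.3,18,222 tgt [ 580.6 -118.   222. ] shift [-2.6  0.1  5. ] rot [-0.006  0.009 -0.039]
0.35,18,222 tgt [ 576.8 -117.2  222. ] shift [ 1.1 -0.9  5. ] rot [-0.006  0.009  0.011]
0.4,18,222 tgt [ 573.1 -116.2  222. ] shift [ 4.9 -1.7  5. ] rot [-0.006  0.01   0.061]
10.05 [ 578.2 -116.8  227. ] [-3.1353  0.0094  2.6923] [ 2.34 -1.06 -1.  ] 0.01 [-0.31  0.44  1.65 -0.01  1.04 -1.43]
```

Call:
play_rows --pt "0.004 -0.001 0.003 0 0.006 0.05 0" --pt "0.004 -0.001 0.002 0 0.004 0.05 0" --pt "0.004 -0.001 0.002 0 0.002 0.05 0" --pt "0.004 -0.001 0.001 0 0.002 0.05 0" --pt "0.004 -0.001 0.001 0 0.002 0.05 0"

```text
t: 10.55
eef_pos: [559.5, -110.8, 224.3]
tcp_rot: [-3.14, 0.008, 2.433]
ft_force: [1.6, -0.8, -0.7]
opening: 0.004
```

```bash
python3 lev.py 0.55,18,222 0.6,18,222 0.65,18,222; python3 st.py
```

```text
[ 559.5 -110.8  224.3] F [ 1.6 -0.8 -0.7] Ftool [-1.7  0.4  0.7]
0.55,18,222 tgt [ 562.2 -112.3  222. ] shift [-3.1  0.6  2.4] rot [-0.002  0.008 -0.049]
0.6,18,222 tgt [ 558.8 -110.6  222. ] shift [ 0.7 -0.4  2.3] rot [-0.001  0.008  0.001]
0.65,18,222 tgt [ 555.4 -108.8  222. ] shift [ 4.4 -1.2  2.3] rot [-0.001  0.008  0.051]
10.55 [ 559.5 -110.8  224.3] [-3.1402  0.0078  2.4328] [ 1.56 -0.78 -0.69] 0.0 [-0.31  0.42  1.7  -0.01  1.01 -1.17]
```

Call:
play_rows --pt "0.004 -0.001 0.002 0 0.006 0.05 0" --pt "0.004 -0.001 0.002 0 0.003 0.05 0" --pt "0.004 -0.001 0.001 0 0.002 0.05 0" --pt "0.004 -0.001 0.001 0 0.002 0.05 0" --pt "0.004 -0.001 0.001 0 0.002 0.05 0" --pt "0.004 -0.001 0.001 0 0.002 0.05 0"

```text
t: 11.15
eef_pos: [540.2, -97.5, 223.2]
tcp_rot: [3.134, 0.005, 2.122]
ft_force: [2.9, -3.7, -3.5]
opening: 0.005
```

```bash
python3 lev.py 0.85,18,222 0.9,18,222 0.95,18,222; python3 st.py
```

```text
[540.2 -97.5 223.2] F [ 2.9 -3.7 -3.5] Ftool [-4.6  0.5  3.5]
0.85,18,222 tgt [542.9 -99.8 222. ] shift [-3.3  1.1  1.2] rot [ 0.007  0.005 -0.06 ]
0.9,18,222 tgt [540.1 -97.1 222. ] shift [0.4 0.1 1.2] rot [ 0.007  0.005 -0.01 ]
0.95,18,222 tgt [537.4 -94.4 222. ] shift [ 4.1 -0.8  1.1] rot [0.007 0.004 0.04 ]
11.15 [540.2 -97.5 223.2] [3.1342 0.0045 2.1216] [ 2.85 -3.7  -3.46] 0.0 [-0.3   0.39  1.76  0.    0.99 -0.85]
```

Call:
play_rows --pt "0.003 -0.001 0.001 0.003 0.003 0.035 0" --pt "0.003 -0.001 0.001 0.003 0.003 0.035 0" --pt "0.003 -0.001 0.001 0 0.002 0.035 0"

```text
t: 11.45
eef_pos: [535.1, -92.6, 223.2]
tcp_rot: [3.133, 0.006, 2.013]
ft_force: [4.4, -6.5, -4.4]
opening: 0.003
```

```bash
python3 lev.py 1,18,222 1.05,18,222 1.1,18,222; python3 st.py
```

```text
[535.1 -92.6 223.2] F [ 4.4 -6.5 -4.4] Ftool [-7.8  1.1  4.4]
1,18,222 tgt [534.8 -91.5 222. ] shift [1.2 0.2 1.2] rot [ 0.008  0.006 -0.019]
1.05,18,222 tgt [532.4 -88.5 222. ] shift [ 4.9 -0.6  1.2] rot [0.008 0.006 0.031]
1.1,18,222 tgt [530.2 -85.3 222. ] shift [ 8.7 -1.3  1.2] rot [0.009 0.006 0.081]
11.45 [535.1 -92.6 223.2] [3.1332 0.0059 2.0126] [ 4.36 -6.55 -4.38] 0.0 [-0.29  0.38  1.77  0.    0.98 -0.74]
```

Call:
play_rows --pt "0.004 -0.001 0.001 0.004 0.004 0.025 0" --pt "0.004 -0.001 0.001 0.003 0.003 0.035 0" --pt "0.004 -0.001 0.001 0 0.002 0.035 0"

```text
t: 11.75
eef_pos: [529.9, -85.7, 223.3]
tcp_rot: [3.132, 0.008, 1.915]
ft_force: [3.8, -9.1, -4.3]
opening: 0.002
```

```bash
python3 lev.py 1.05,18,222 1.1,18,222 1.15,18,222; python3 st.py
```

```text
[529.9 -85.7 223.3] F [ 3.8 -9.1 -4.3] Ftool [-9.8  0.4  4.4]
1.05,18,222 tgt [532.4 -88.5 222. ] shift [-3.4  1.4  1.3] rot [ 0.009  0.008 -0.067]
1.1,18,222 tgt [530.2 -85.3 222. ] shift [0.3 0.3 1.3] rot [ 0.009  0.008 -0.017]
1.15,18,222 tgt [528.1 -82.1 222. ] shift [ 4.  -0.5  1.2] rot [0.009 0.008 0.033]
11.75 [529.9 -85.7 223.3] [3.1325 0.0078 1.9146] [ 3.77 -9.08 -4.32] 0.0 [-0.28  0.37  1.79 -0.    0.97 -0.63]
```

Call:
play_rows --pt "0.004 -0.001 0.001 0.004 0.005 0.03 0" --pt "0.004 -0.001 0.001 0.003 0.004 0.04 0" --pt "0.004 -0.001 0.001 0.002 0.002 0.04 0"

```text
t: 12.05
eef_pos: [525.6, -78.7, 223.2]
tcp_rot: [3.133, 0.008, 1.801]
ft_force: [2.8, -10.8, -3.2]
opening: 0.003
```

```bash
python3 lev.py 1.2,18,222 1.25,18,222; python3 st.py
```

```text
[525.6 -78.7 223.2] F [  2.8 -10.8  -3.2] Ftool [-11.1   0.2   3.2]
1.2,18,222 tgt [526.2 -78.7 222. ] shift [-0.1  0.5  1.2] rot [ 0.008  0.008 -0.03 ]
1.25,18,222 tgt [524.4 -75.3 222. ] shift [ 3.6 -0.4  1.2] rot [0.008 0.007 0.02 ]
12.05 [525.6 -78.7 223.2] [3.1333 0.0075 1.8014] [  2.76 -10.82  -3.16] 0.0 [-0.27  0.36  1.8  -0.    0.97 -0.5 ]
```

Call:
play_rows --pt "0.004 -0.0005 0.001 0.004 0.005 0.025 0" --pt "0.004 -0.001 0.001 0.003 0.004 0.04 0" --pt "0.003 -0.001 0.001 0.002 0.002 0.04 0"

```text
t: 12.35
eef_pos: [522.3, -71.9, 223.2]
tcp_rot: [3.135, 0.006, 1.693]
ft_force: [3.8, -8.8, -3.0]
opening: 0.005
```

```bash
python3 lev.py 1.3,18,222 1.35,18,222; python3 st.py
```

```text
[522.3 -71.9 223.2] F [ 3.8 -8.8 -3. ] Ftool [-9.2  2.7  3.1]
1.3,18,222 tgt [522.8 -71.8 222. ] shift [0.1 0.6 1.2] rot [ 0.006  0.006 -0.038]
1.35,18,222 tgt [521.5 -68.2 222. ] shift [ 3.8 -0.4  1.1] rot [0.006 0.006 0.012]
12.35 [522.3 -71.9 223.2] [3.1351 0.0061 1.6935] [ 3.8  -8.79 -3.02] 0.0 [-0.26  0.36  1.81 -0.    0.97 -0.38]
```

Call:
play_rows --pt "0.003 -0.0005 0.001 0.002 0.003 0.015 0" --pt "0.003 -0.001 0.001 0.002 0.002 0.035 0"

```text
t: 12.55
eef_pos: [520.9, -68.4, 223.2]
tcp_rot: [3.134, 0.007, 1.642]
ft_force: [3.4, -8.7, -3.5]
opening: 0.003
```

Call:
play_rows --pt "0.0025 -0.0005 0.001 0.002 0.003 0.03 0" --pt "0.0025 -0.0005 0.001 0.002 0.002 0.03 0"

```text
t: 12.75
eef_pos: [519.8, -65.5, 223.1]
tcp_rot: [3.134, 0.007, 1.58]
ft_force: [-2.1, -9.4, -0.2]
opening: 0.002
```

```bash
python3 lev.py 1.4,18,222 1.45,18,222; python3 st.py
```

```text
[519.8 -65.5 223.1] F [-2.1 -9.4 -0.2] Ftool [-9.4 -2.2  0.2]
1.4,18,222 tgt [520.2 -64.5 222. ] shift [1.  0.5 1.1] rot [ 0.007  0.007 -0.051]
1.45,18,222 tgt [519.2 -60.8 222. ] shift [ 4.7 -0.5  1.1] rot [ 0.007  0.007 -0.001]
12.75 [519.8 -65.5 223.1] [3.1342 0.0068 1.5805] [-2.06 -9.41 -0.17] 0.0 [-0.25  0.35  1.82 -0.01  0.96 -0.26]
```

Call:
play_rows --pt "0.003 0 0.001 0.002 0.003 0 0" --pt "0.003 0 0.001 0.002 0.002 0 0"

```text
t: 12.95
eef_pos: [519.3, -61.6, 223.1]
tcp_rot: [3.136, 0.007, 1.58]
ft_force: [-1.9, -9.6, -0.2]
opening: 0.004
```

```bash
python3 lev.py 1.4,18,222 1.45,18,222
```

```text
[519.3 -61.6 223.1] F [-1.9 -9.6 -0.2] Ftool [-9.6 -2.   0.3]
1.4,18,222 tgt [520.2 -64.5 222. ] shift [-3.   0.9  1.1] rot [ 0.005  0.007 -0.051]
1.45,18,222 tgt [519.2 -60.8 222. ] shift [ 0.8 -0.1  1.1] rot [ 0.006  0.007 -0.001]
```

Call:
play_rows --pt "0.0025 0 0.001 0.002 0.003 0.02 0" --pt "0.0025 0 0.001 0.002 0.002 0.02 0"

```text
t: 13.15
eef_pos: [518.6, -58.3, 223.1]
tcp_rot: [3.138, 0.006, 1.541]
ft_force: [-3.2, -9.3, 0.0]
opening: 0.006
```

```bash
python3 lev.py 1.5,18,222 1.55,18,222;python3 - <<'E'
from h import *
c=read_camera('wrist');cv2.imwrite('pics/w5.png',c['img'][...,::-1])
E
```

```text
[518.6 -58.3 223.1] F [-3.2 -9.3  0. ] Ftool [-9.4 -2.9  0. ]
1.5,18,222 tgt [518.4 -57.  222. ] shift [ 1.3 -0.3  1.1] rot [0.004 0.006 0.009]
1.55,18,222 tgt [517.7 -53.2 222. ] shift [ 5.1 -1.1  1. ] rot [0.004 0.006 0.059]
```

View pics/w5.png

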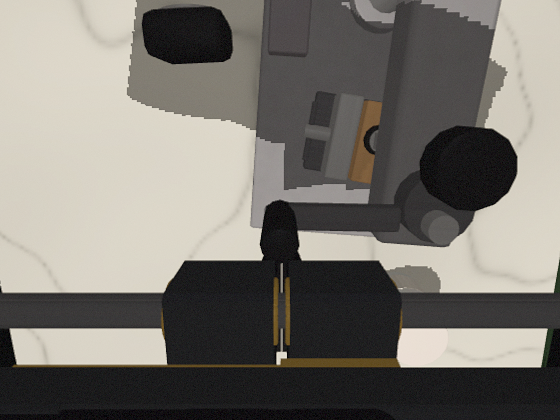

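Call:
play_rows --pt "0.0025 0 0.001 0.002 0.002 0.01 0"

```text
t: 13.3
eef_pos: [518.4, -56.7, 223.1]
tcp_rot: [3.139, 0.007, 1.53]
ft_force: [-2.1, -9.5, 0.9]
opening: 0.004
```

Call:
play_rows --pt "0.002 0 0.001 0 0.002 0.01 0"

```text
t: 13.4
eef_pos: [518.2, -55.5, 223.1]
tcp_rot: [3.138, 0.007, 1.52]
ft_force: [-1.3, -8.3, -1.1]
opening: 0.001
```

Call:
play_rows --pt "0.002 0 0.001 0 0.002 0.01 0"

```text
t: 13.5
eef_pos: [518.1, -54.9, 223.1]
tcp_rot: [3.136, 0.008, 1.51]
ft_force: [-3.3, -17.5, -0.3]
opening: 0.004
```

```bash
python3 lev.py 1.5,18,222 1.55,18,222
```

```text
[518.1 -54.9 223.1] F [ -3.3 -17.5  -0.3] Ftool [-17.6  -2.2   0.4]
1.5,18,222 tgt [518.4 -57.  222. ] shift [-2.1  0.3  1.1] rot [ 0.005  0.008 -0.021]
1.55,18,222 tgt [517.7 -53.2 222. ] shift [ 1.6 -0.6  1.1] rot [0.006 0.008 0.029]
```

Call:
play_rows --pt "0.002 0 0 0 0 0 0"

```text
t: 13.6
eef_pos: [518.2, -54.8, 223.7]
tcp_rot: [3.134, 0.012, 1.511]
ft_force: [2.5, -19.0, -13.4]
opening: 0.003
```

At the end stop: the force rose with no more motion. I'll back off, lift away and check.

Call:
play_rows --pt "-0.004 0 0 0 0 0 0" --pt "-0.015 0 0 0 0 0 0" --pt "-0.02 0 0 0 0 0 0" --pt "-0.01 0 -0.03 0 0 0 0" --pt "0 0 -0.04 0 0 0 0" --pt "0 0 -0.04 0 0 0 0" --pt "0 0 -0.04 0 0 0 0"

```text
t: 14.3
eef_pos: [511.1, -106.7, 379.4]
tcp_rot: [3.137, 0.011, 1.512]
ft_force: [0.6, 0.5, -0.1]
opening: 0.008
```

```bash
python3 st.py
python3 - <<'E'
from h import *
import pickle
c=read_camera('wrist');cv2.imwrite('pics/w6.png',c['img'][...,::-1]);pickle.dump(c,open('w6.pkl','wb'))
for n,(y,x) in {'side':(150,210),'scene':(150,190)}.items():
    c=read_camera(n)['img'];cv2.imwrite(f'pics/{n}6f.png',c[...,::-1]);c=c[y:y+130,x:x+160,::-1]
    cv2.imwrite(f'pics/{n}6.png',cv2.resize(c,None,fx=4,fy=4,interpolation=cv2.INTER_CUBIC))
E
```

```text
14.3 [ 511.1 -106.7  379.4] [3.1366 0.0113 1.5118] [ 0.59  0.46 -0.14] 0.01 [-0.33  0.21  1.58 -0.01  1.34 -0.27]
```

View pics/w6.png

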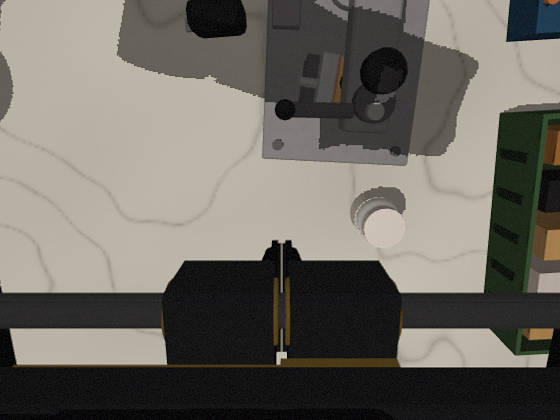

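View pics/side6.png

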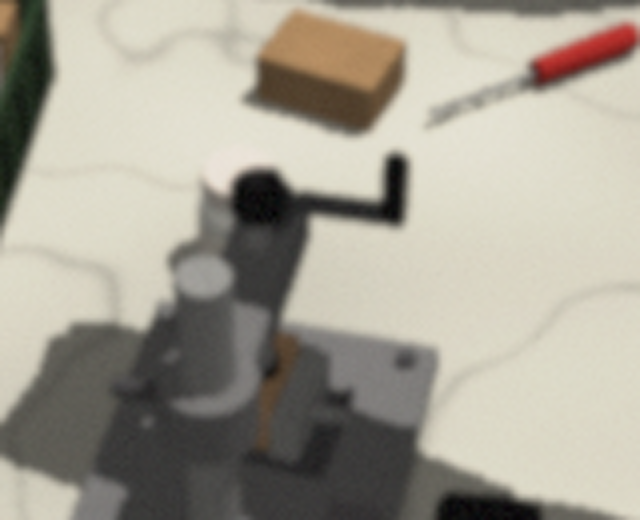

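View pics/scene6f.png

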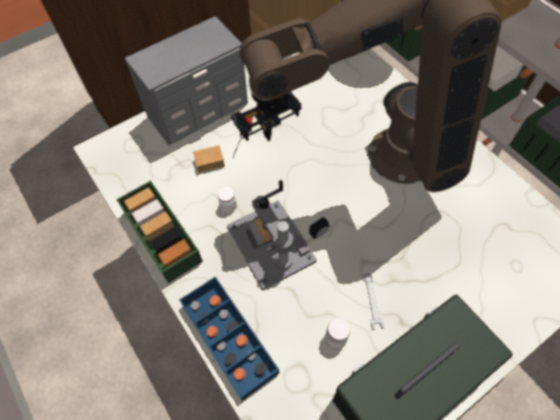

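Run:
```python
from h import *
import pickle
c=pickle.load(open('w6.pkl','rb'))
p=plane(c,285,109.5,240);print(p,'piv',plane(c,376,111,210),'head',plane(c,384,70,234))
v=p[:2]-[594,-42];print(np.arctan2(-v[0],-v[1])-0.11,np.hypot(*v))
```

```text
[518.94540402 -36.95975477 240.        ] piv [594.90561743 -42.82940182 210.        ] head [594.76673095 -12.74114321 234.        ]
1.527850035072869 75.22364289222767
```

```bash
python3 -c "
from cell import *
print(job_done())"
```

```text
the job is handed in; nothing more can be done
None
```

I set the depth stop on the wooden part, clamped it, and handed the job in at about 14.5 s of the 58 s allowed. No verdict was reported.

- **Pressing the stop:** I pushed the head down with closed fingers until the foot touched the part, about 50 mm lower (TCP at z ≈ 246.6 mm, which puts the part's top at about 76 mm). I then pressed to 13 N at the wrist, which is about 10 N on the part after the bar's own friction. The clamp was still open, at about 0.08 rad.
- **Clamping the lever:** I pushed the lever post round its arc in small steps. The steps needed about 12 N or less (wrist reading) past dead centre. At the end stop it rose to 17–23 N with almost no further movement, so I backed off and lifted clear.

**Last checks:**
- The lever angle measured from the wrist picture was about 1.53 rad, past the 1.4 needed.
- The head is still down.
- The wrist force reads about zero, and the arm is well clear.
- Nothing on the bench looks disturbed in the final pictures; I did not measure each item.

**Not checked:** I could not measure the force still on the part after release. I infer that it remains from the press before clamping, the bar's lifting friction of about 9 N, and the locked clamp.

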